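Weight a glued strap and hold its clamp at the third click

TASK

A leather strap is being glued up on the wooden work board. Set the small flat iron down, not dropped, in the middle of the cork pad, lined up with the pad, and let go of it; then swing the clamp's ratchet lever clockwise (seen from above) exactly three clicks, counting them by feel until the third has fully snapped over and never passing a fourth, and finish while still holding the lever there, because it springs back if let go. Leave the spool, the jar and the screwdriver where they are.

Things in the scene. Friction and masses are not known exactly. Their poses are not given: they have to be found in the camera images.
- board: Wooden work board, 220 (x) by 360 (y) by 18 mm thick, fixed to the table, turned up to 0.25 rad; origin at the centre of its underside, z up. The cork pad is on its +y half, the clamp on its -y half: lever pivot at (40, -100) mm. A small fixed fence and the clamp's jaw, up to 46 mm high, stand between them at x 10 to 70, y -70 to 55 mm.
- pad (a point): Centre of the top face of the cork pad: a rectangle 130 (its x) by 80 mm (its y), 5 mm thick, fixed on the board; the top is 23 mm above the table. Its axes are the board's.
- iron: Small old flat iron of dark steel, about 0.65 to 0.9 kg, loose on the table left or right of the board. Base 100 (x) by 50 (y) by 20 mm high with a rounded nose at +x; origin at the centre of its underside. A round handle bar, 18 mm in diameter and 92 mm long, runs along its x, its axis 75 mm above the underside, on two uprights at x = -40 and +40 mm.
- handle (a point): Middle of the iron's handle bar, on the bar's axis, 75 mm above the underside; open space between the uprights is 68 mm long and 45 mm high under the bar.
- lever: Clamp's ratchet lever, swinging level; origin on its upright pivot axis at table height, x axis along the lever to the hand grip 130 mm out, z up. Starts at its rest stop, turns clockwise seen from above (yaw falls) up to 1.25 rad. Clicks are 0.22 rad (29 mm at the grip) apart, five possible. The bar's top is 58 mm above the table.
- grip (a point): Middle of the lever's grip: upright wooden sleeve, 23 mm in diameter, 60 to 120 mm above the table (this point at 92), free to spin, so pinch it from above with a fixed wrist. It springs back with some 7 N at rest, 9 N at three clicks. At each click the push needed rises 3 to 5 N above that, then drops by 6 to 9 N as the pawl snaps over, lowest in the seat about 0.1 rad past the click.
- carrier: Brass arm under the lever's disc, carrying the sprung pawl; stiff, set anew each time by up to 0.1 rad, so the lever angle of the clicks varies. Origin on the pivot axis at table height, z up. Its x axis is a reference line: the lever's x starts 0.1 to 0.3 rad clockwise of it, and clicks come when it is 0.45, 0.67, 0.89, 1.11 and 1.33 rad clockwise of it.
- spool: Bystander: spool of grey thread, 54 mm in diameter, 52 mm high, on the side of the board where the iron is not; origin at the centre of its underside.
- jar: Bystander: amber glue jar with a black cap, 60 mm in diameter, 75 mm high, beyond the board's left side; origin at the centre of its underside.
- driver: Bystander: black-handled screwdriver, 170 mm long, lying beyond the board's right side; its x axis along it.
There are look-alikes about, which are no part of the job. Leave any pink look-alike of the iron alone.

How it is judged:
On the way, in this order (a step that is already met when the one before it is completed fails the run):
1. the iron stands on the cork pad, lined up and let go (x of iron in the frame of pad between -0.015 and 0.015 m and y of iron in the frame of pad between -0.015 and 0.015 m and z of iron in the frame of pad between -0.003 and 0.003 m and angle between the x axis of iron and the x axis of pad, either way round below 0.2 rad and angle between iron's own z axis and vertical below 0.05 rad and contact force between iron and the arm below 0.1 N and linear speed of iron below 0.02 m/s), for 0.2 s.
2. the lever has made its first click (angle between the x axis of lever and the x axis of carrier, either way round above 0.47 rad), for 0.02 s.
3. the lever is held by the fingers after its third click (angle between the x axis of lever and the x axis of carrier, either way round between 0.89 and 1.11 rad and contact force between the fingers and lever above 0.8 N and angular speed of lever below 0.15 rad/s), for 0.2 s.
At the end, for the whole second after the job is handed in: Fingers hold the lever still between its third and fourth click (0.89 to 1.11 rad clockwise of the carrier's line), contact over 0.8 N; the iron stands upright, untouched and still on the pad, centre within 15 mm along each pad axis, lined up within 0.2 rad either way round (all of step 1 and all of step 3); the arm keeps its last pose, push and grip.
It fails at once if the lever passed its fourth click (angle between the x axis of lever and the x axis of carrier, either way round above 1.13 rad).
It fails at once if the lever was clicked before the iron was in place (angle between the x axis of lever and the x axis of carrier, either way round above 0.47 rad and (x of iron in the frame of pad above 0.03 m or x of iron in the frame of pad below -0.03 m or y of iron in the frame of pad above 0.03 m or y of iron in the frame of pad below -0.03 m)).
It fails at once if the iron was dropped (linear speed of iron above 0.5 m/s and contact force between the fingers and iron below 0.1 N).
It fails at once if a bystander was disturbed (distance of any of spool, jar, driver from where it was at the start of the episode above 0.02 m).
It also fails if it takes over 72 s, if anything falls off the work surface, if the arm or the gripper's body presses on something with over 40 N, if the wrist force passes 120 N, or if a joint passes its speed limit or range.

ROBOT

A 6-joint arm with a two-finger parallel gripper is mounted at the origin on the work surface. World frame = base frame: x ahead of the robot, y to its left, z up, the work surface at z = 0. Lengths are in m, angles in rad, forces in N, time in s.
With the tool pointing down it reaches from about 0.375 to 0.9 m from the base axis. Payload 3.1 kg.
Tool frame: the origin (TCP) lies midway between the tips of the shut fingers; the grasp point (between the pads) lies 19 mm behind it; z points along the fingers, y is the direction in which the jaws open and shut (so a half turn about z gives the same grasp; the last joint's range is limited). The gripper opens to 85 mm and grips with 20 to 120 N. Pads are 22 mm wide; open, the fingers measure 114 mm over their backs; the gripper's body (76 mm by 85 mm) begins 54 mm behind the grasp point. The pads swing forward as they close: fully open they stand 13 mm farther back than shut.
Start: joints at [-1.468, 0.527, 1.433, -0, 1.181, -0.178], TCP at [0.174, -0.6, 0.231] pointing down, gripper open.
Joint ranges: [-3.08, 3.08], [-0.75, 2.2], [0.22, 2.44], [-1.43, 4.57], [0, 2.65], [-2.85, 2.85]. Speed limits (rad/s): [2.79, 2.79, 3.14, 3.14, 3.14, 3.14].

INTERFACE

Orientations are given as a 3x3 rotation matrix whose columns are the frame's x, y, z axes.
In Python, from station import robot gives the robot as it stands. Calls block until the motion is done:
- robot.move_to(position, orientation): joint-space move of the TCP to a pose.
- robot.servo_line(position, attitude=None, v=0.15, force_limit=None): straight line of the TCP; attitude=None keeps the orientation; v is the mean speed in m/s. With force_limit (N) it stops when the force on the tool has changed by that much, and returns True; else False.
- robot.movej(angles): joint-space move.
- robot.command_gripper(opening, force=None): finger opening in m; force is the grip in N (None keeps the last); returns when the fingers have stopped.
- robot.hold(seconds).
- robot.solve_ik(position, orientation): joint angles nearest the present ones, or None.
- robot.get_obs(): the state.
- robot.camera(name): name is "scene" or "side" or "wrist"; returns the picture (400x640x3 uint8, red, green, blue); there is no depth.
- robot.get_calibration(name): a dict with "vertical_fov" (degrees; the focal length in pixels is half the picture's height over the tangent of half this angle, whatever the lens; pixels are square), "cx", "cy" (the principal point, pixels), "k1" (the pictures are not rectified: a ray, as slopes to the right and down, at radius r is drawn at 1 + k1 r^2 times it, then the intrinsics apply), "origin" and "attitude" of the camera in the world. Camera axes: x right, y up, looking along -z (the intrinsics and any distortion apply to the point x, -y, -z); pixel columns grow to the right and rows downward; lengths in m; the calibration is good to about 2 mm. A picture is of the moment at which its call begins: read the wrist's pose just before it. get_calibration takes no time and is no camera call; for the wrist camera it gives the pose at the moment of the call.
A pose or a line that the arm cannot do raises robot.IKError and nothing moves.
- robot.sign_off(): hands the job in, once; it reports no verdict.
The state is a dict: "clock": time; "joint_positions": joint angles; "qvel": joint speeds; "effort": joint torques, N m; "ee_pos": TCP position; "eef_rot": TCP orientation; "wrist_force": force on the tool from outside, world axes, zero at the start; "ft_torque": the same for the moment, N m; "finger_gap": finger opening in m.
Only numpy, scipy, OpenCV 4.12 (cv2) and the standard library are available. Lean on these libraries where they do the work, as an engineer would, in place of code of your own. Each camera call takes 0.05 s, during which the arm holds its last target.

## Working session

There is one attempt and no reset: what is moved stays moved. The work goes in short steps, each a Python script; the robot and the scene stay as the last script left them, time stands still between calls to the robot, and variables do not carry over. Pictures are saved under pics/ and viewed, and the job is handed in when it is done.

```bash
ls; mkdir -p pics; python3 - <<'E'
from station import robot
import cv2
for n in ["scene","side","wrist"]:
    c=robot.get_calibration(n); print(n,c)
    cv2.imwrite(f"pics/{n}0.png",robot.camera(n)[:,:,::-1])
o=robot.get_obs();print(o)
E
```

```text
pics
scene {'vertical_fov': 55.250713461422784, 'cx': 316.86600305278625, 'cy': 200.09472773663268, 'k1': -0.02551916940894939, 'origin': array([ 1.05967153, -0.6448886 ,  0.8803174 ]), 'attitude': array([[ 0.77677803, -0.39700106,  0.48888246],
       [ 0.62959453,  0.50808649, -0.58775748],
       [-0.01505423,  0.76435481,  0.64462011]])}
side {'vertical_fov': 48.31238506438318, 'cx': 320.9821365663947, 'cy': 197.58665295659108, 'k1': -0.11156237383217134, 'origin': array([-0.03109011,  0.71561368,  1.0867202 ]), 'attitude': array([[-0.80441429,  0.44174632, -0.39721259],
       [-0.59377119, -0.61901772,  0.51405528],
       [-0.0187996 ,  0.6493668 ,  0.76024294]])}
wrist {'vertical_fov': 67.43487682584379, 'cx': 318.7745919537421, 'cy': 193.81327329334323, 'k1': -0.021669632313117415, 'origin': array([ 0.24894743, -0.57767827,  0.37315041]), 'attitude': array([[ 0.27760353,  0.91445446,  0.29446446],
       [-0.96069513,  0.26458456,  0.08402313],
       [-0.00107543, -0.30621569,  0.95196155]])}
{'clock': 0.15, 'joint_positions': array([-1.46748103e+00,  5.28271064e-01,  1.43358671e+00, -1.15154360e-05,
        1.18138784e+00, -1.78472167e-01]), 'qvel': array([-0.00080087, -0.00402259, -0.00282253,  0.00056014, -0.00034808,
       -0.00034644]), 'effort': array([ 9.37052901e-04, -4.42744660e+01, -1.78275722e+01, -2.27629066e-04,
        5.60637520e-03, -2.83794236e-06]), 'ee_pos': array([ 0.17378168, -0.59979861,  0.23055385]), 'eef_rot': array([[ 9.60558735e-01,  2.78077117e-01, -1.81068111e-04],
       [ 2.78077032e-01, -9.60557372e-01,  1.64303953e-03],
       [ 2.82965387e-04, -1.62858686e-03, -9.99998634e-01]]), 'wrist_force': array([-0.60991535, -0.37981455,  1.26673285]), 'ft_torque': array([0.0520733 , 0.00979978, 0.02285906]), 'finger_gap': 0.08533594713050018}
```

View pics/scene0.png

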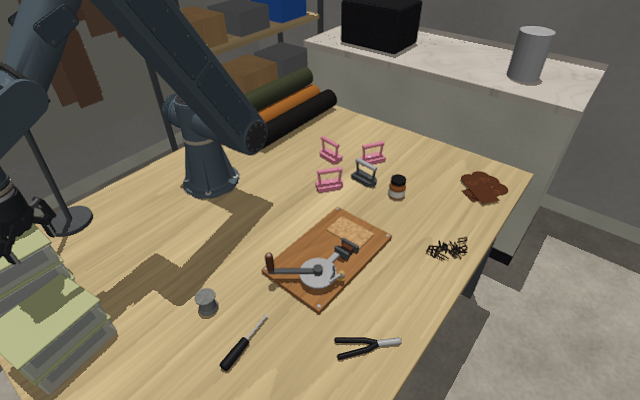

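View pics/side0.png

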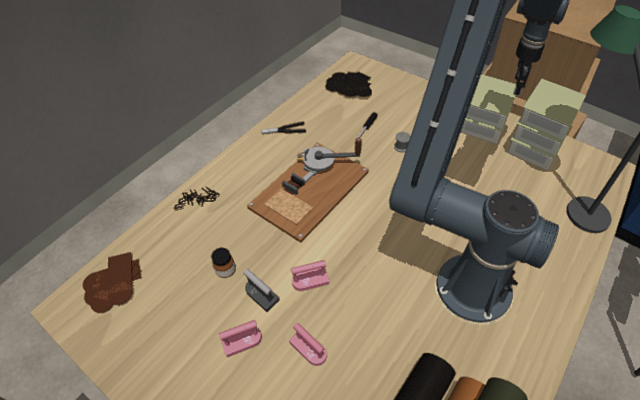

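View pics/wrist0.png

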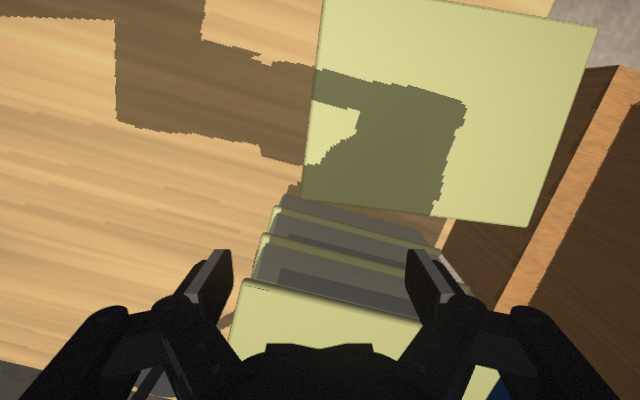

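Candidates for the iron: dark steel at scene (365,172) / side (262,290). Pink look-alikes at scene (330,150), (373,152) and (329,180), and side (310,275), (240,338) and (308,343). I choose the dark one and check it in close crops.

```bash
cat > h.py <<'E'
import numpy as np, cv2
def cam(c):
    f=200/np.tan(np.radians(c["vertical_fov"])/2)
    K=np.array([[f,0,c["cx"]],[0,f,c["cy"]],[0,0,1.]]); D=np.array([c["k1"],0,0,0,0])
    R=np.array(c["attitude"])@np.diag([1,-1,-1]); return K,D,R,np.array(c["origin"])
def proj(c,P):
    K,D,R,o=cam(c); P=np.atleast_2d(np.array(P,float))
    rv=cv2.Rodrigues(R.T)[0]; return cv2.projectPoints(P,rv,-R.T@o,K,D)[0][:,0]
def ray(c,uv):
    K,D,R,o=cam(c); n=cv2.undistortPoints(np.array([[uv]],float),K,D,None,None)[0,0] if False else cv2.undistortPoints(np.array([[uv]],float),K,D)[0,0]
    d=R@np.array([n[0],n[1],1]); return o,d/np.linalg.norm(d)
def atz(c,uv,z):
    o,d=ray(c,uv); return o+d*(z-o[2])/d[2]
def tri(obs):
    A=np.zeros((3,3));b=np.zeros(3);L=[]
    for c,uv in obs:
        o,d=ray(c,uv);M=np.eye(3)-np.outer(d,d);A+=M;b+=M@o;L.append((M,o))
    p=np.linalg.solve(A,b); return p,[float(np.linalg.norm(M@(p-o))) for M,o in L]
def crop(im,x0,y0,x1,y1,s,fn):
    cv2.imwrite(fn,cv2.resize(im[y0:y1,x0:x1],None,fx=s,fy=s,interpolation=cv2.INTER_CUBIC))
E
python3 - <<'E'
import cv2; from h import *
s=cv2.imread("pics/scene0.png");d=cv2.imread("pics/side0.png")
crop(s,310,130,420,205,7,"pics/c1.png");crop(d,200,235,340,365,5.5 and 4.5,"pics/c2.png")
crop(s,250,195,400,315,5,"pics/c3.png");crop(d,240,130,380,245,5,"pics/c4.png")
E
```

```text
(no output)
```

View pics/c1.png

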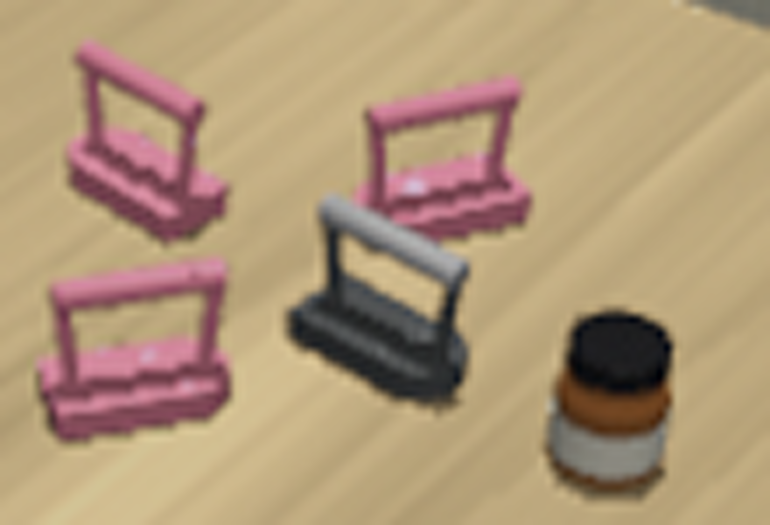

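View pics/c2.png

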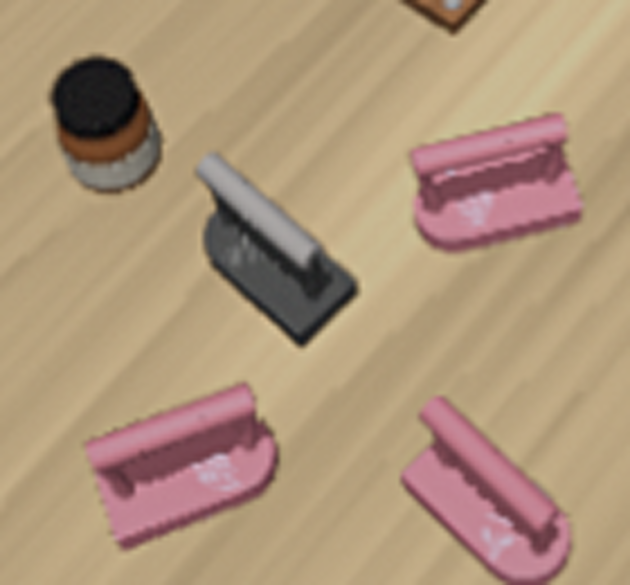

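View pics/c3.png

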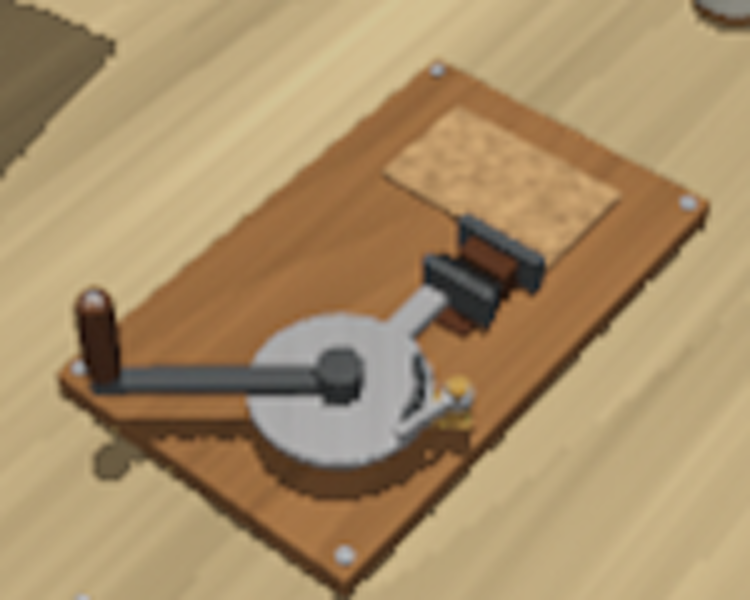

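View pics/c4.png

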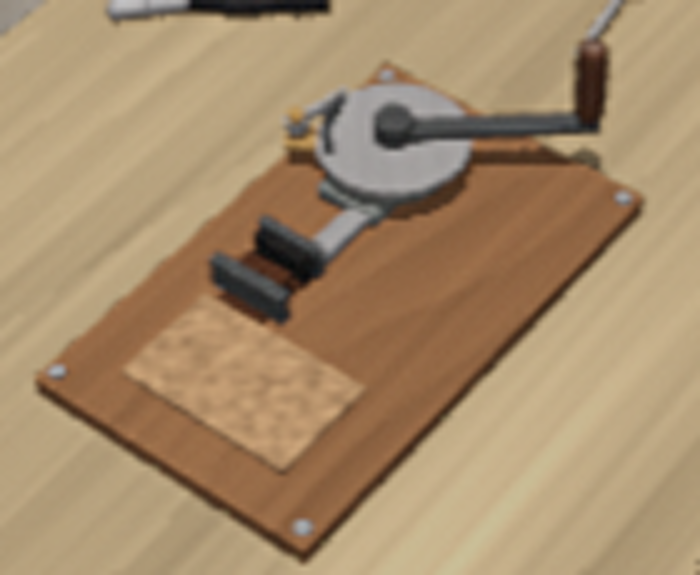

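```bash
cat > m.py <<'E'
from station import robot
from h import *
S=robot.get_calibration("scene");D=robot.get_calibration("side")
s1=lambda x,y:(310+(x+.5)/7-.5,130+(y+.5)/7-.5); d2=lambda x,y:(200+(x+.5)/4.5-.5,235+(y+.5)/4.5-.5)
s3=lambda x,y:(250+(x+.5)/5-.5,195+(y+.5)/5-.5); d4=lambda x,y:(240+(x+.5)/5-.5,130+(y+.5)/5-.5)
def t(n,a,b): p=tri([(S,a),(D,b)]); print(n,p[0].round(4),np.round(p[1],4)); return p[0]
a=t("hA(tail)",s1(327,208),d2(308,252));b=t("hB(nose)",s1(462,270),d2(209,165))
print("len",np.linalg.norm(b-a),"mid",(a+b)/2,"yaw",np.arctan2(*(b-a)[1::-1]))
t("grip top",s3(95,297),d4(594,45))
t("grip bottom",s3(104,378),d4(590,120))
t("pivot top",s3(340,362),d4(393,118))
print("pad scene",[atz(S,s3(*q),.023)[:2].round(4) for q in[(458,107),(622,195),(553,262),(385,173)]])
print("pad side",[atz(D,d4(*q),.023)[:2].round(4) for q in[(283,470),(123,368),(207,297),(365,388)]])
print("board scene",[atz(S,s3(*q),.018)[:2].round(4) for q in[(435,60),(708,205),(345,590),(60,378)]])
print("board side",[atz(D,d4(*q),.018)[:2].round(4) for q in[(303,552),(37,378),(388,65),(643,200)]])
t("jar top",(310+620/7,130+340/7),d2(95,95))
E
python3 m.py
```

```text
hA(tail) [0.4194 0.3615 0.0778] [0.0016 0.0016]
hB(nose) [0.5054 0.354  0.0788] [0.0009 0.0009]
len 0.08633247942838237 mid [0.46242621 0.35774727 0.07828701] yaw -0.08624149281479328
grip top [ 0.5231 -0.2051  0.123 ] [0.001 0.001]
grip bottom [ 0.5224 -0.2057  0.0566] [0.0003 0.0003]
pivot top [ 0.6232 -0.1229  0.0673] [0.0001 0.0001]
pad scene [array([0.5245, 0.123 ]), array([0.654 , 0.1205]), array([0.652 , 0.0463]), array([0.5247, 0.044 ])]
pad side [array([0.5243, 0.1219]), array([0.6552, 0.1178]), array([0.6503, 0.0416]), array([0.5226, 0.0427])]
board scene [array([0.4808, 0.1562]), array([0.6989, 0.1508]), array([ 0.6948, -0.2082]), array([ 0.4776, -0.2007])]
board side [array([0.4799, 0.1594]), array([0.6972, 0.1527]), array([ 0.6898, -0.2047]), array([ 0.4721, -0.1969])]
jar top [0.5984 0.3569 0.073 ] [0.0012 0.0012]
```

```bash
cat >> h.py <<'E'
def ori(yaw): # tool x along yaw, z down
    c,s=np.cos(yaw),np.sin(yaw); return np.array([[c,s,0],[s,-c,0],[0,0,-1.]])
E
python3 - <<'E'
from station import robot
from h import *
for y in (-.086,-.086+np.pi):
  for p in ([.462,.358,.25],[.462,.358,.057],[.588,.082,.2],[.588,.082,.08]): 
    q=robot.solve_ik(p,ori(y)); print(y,p,None if q is None else np.round(q,2))
for y in np.arange(-3.1,3.2,.4):
    q=robot.solve_ik([.5,-.15,.08],ori(y));print(round(y,2),None if q is None else np.round(q,2))
S=robot.get_calibration("scene");D=robot.get_calibration("side")
a=lambda x,y:(310+x/7,130+y/7); b=lambda x,y:(200+x/4.5,235+y/4.5)
print("pink near",tri([(S,a(60,293)),(D,b(560,127))]),tri([(S,a(222,268)),(D,b(418,160))]))
E
```

```text
-0.086 [0.462, 0.358, 0.25] [ 0.47  0.45  1.52 -0.    1.17  2.12]
-0.086 [0.462, 0.358, 0.057] [ 0.47  0.72  1.66 -0.    0.76  2.12]
-0.086 [0.588, 0.082, 0.2] [-0.05  0.52  1.55 -0.    1.07  1.61]
-0.086 [0.588, 0.082, 0.08] [-0.05  0.69  1.63 -0.    0.82  1.61]
3.0555926535897933 [0.462, 0.358, 0.25] [ 0.47  0.45  1.52 -0.    1.17 -1.02]
3.0555926535897933 [0.462, 0.358, 0.057] [ 0.47  0.72  1.66 -0.    0.76 -1.02]
3.0555926535897933 [0.588, 0.082, 0.2] [-0.05  0.52  1.55 -0.    1.07 -1.53]
3.0555926535897933 [0.588, 0.082, 0.08] [-0.05  0.69  1.63 -0.    0.82 -1.53]
-3.1 [-0.51  0.63  1.81 -0.    0.7  -2.12]
-2.7 [-0.51  0.63  1.81 -0.    0.7  -2.52]
-2.3 None
-1.9 None
-1.5 [-0.51  0.63  1.81 -0.    0.7   2.57]
-1.1 [-0.51  0.63  1.81 -0.    0.7   2.17]
-0.7 [-0.51  0.63  1.81 -0.    0.7   1.77]
-0.3 [-0.51  0.63  1.81 -0.    0.7   1.37]
0.1 [-0.51  0.63  1.81 -0.    0.7   0.97]
0.5 [-0.51  0.63  1.81 -0.    0.7   0.57]
0.9 [-0.51  0.63  1.81 -0.    0.7   0.17]
1.3 [-0.51  0.63  1.81 -0.    0.7  -0.23]
1.7 [-0.51  0.63  1.81 -0.    0.7  -0.63]
2.1 [-0.51  0.63  1.81 -0.    0.7  -1.03]
2.5 [-0.51  0.63  1.81 -0.    0.7  -1.43]
2.9 [-0.51  0.63  1.81 -0.    0.7  -1.83]
pink near (array([0.3547134 , 0.21248584, 0.07640272]), [0.0017958082757902265, 0.0017958082757900287]) (array([0.40810794, 0.27957709, 0.07749843]), [0.0017127331074100055, 0.001712733107410043])
```

```bash
python3 - <<'E'
from station import robot
from h import *
robot.movej([0.2,.45,1.52,0,1.17,-.8])
robot.move_to([.462,.358,.22],ori(-.086+np.pi))
c=robot.get_calibration("wrist"); im=robot.camera("wrist")[:,:,::-1]; cv2.imwrite("pics/w1.png",im)
import pickle;pickle.dump(c,open("w1.pkl","wb"))
print(robot.get_obs()["clock"],robot.get_obs()["ee_pos"]); print(proj(c,[[.462,.358,.075],[.4194,.3615,.075],[.5054,.354,.075]]))
E
```

```text
4.025 [0.46329396 0.35717781 0.22037941]
[[318.95194642 179.64822829]
 [318.73377008 136.24732886]
 [318.73888695 220.1561306 ]]
```

View pics/w1.png

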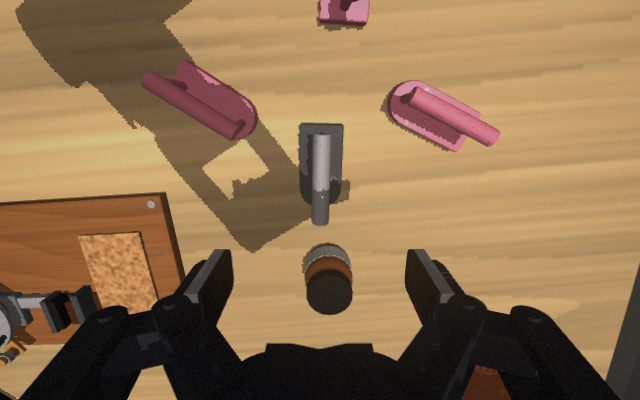

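```bash
python3 - <<'E'
from h import *
import pickle
c=pickle.load(open("w1.pkl","rb")); im=cv2.imread("pics/w1.png")
crop(im,280,110,370,240,4.5,"pics/w1c.png"); crop(im,60,180,200,330,4,"pics/w1p.png")
E
```

```text
(no output)
```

View pics/w1c.png

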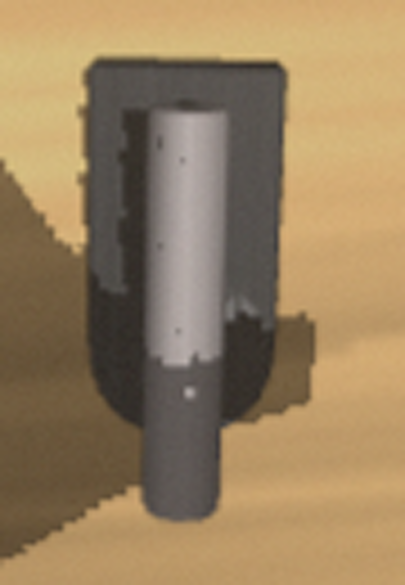

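View pics/w1p.png

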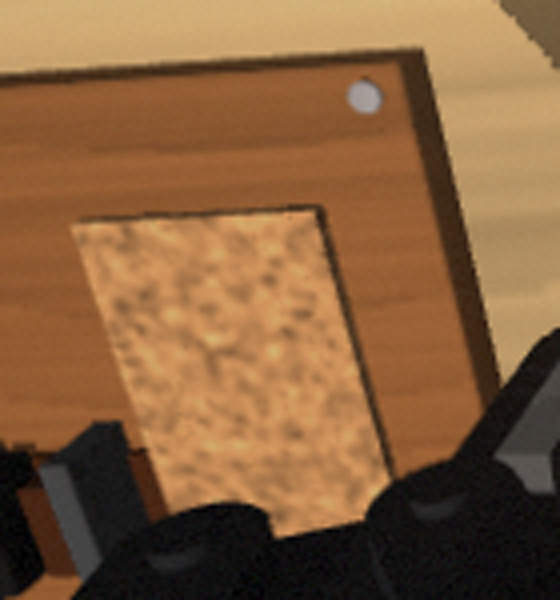

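```bash
python3 - <<'E'
from h import *
import pickle
c=pickle.load(open("w1.pkl","rb"))
s=lambda x,y:(280+(x+.5)/4.5-.5,110+(y+.5)/4.5-.5); q=lambda x,y:(60+(x+.5)/4-.5,180+(y+.5)/4-.5)
a=atz(c,s(189,107),.079);b=atz(c,s(181,520),.073);print(a,b,np.linalg.norm(b-a),(a+b)/2,np.arctan2(*(b-a)[1::-1]))
l=atz(c,s(90,67),.02);r=atz(c,s(283,68),.02);print(l,r,np.linalg.norm(l-r),(l+r)/2,np.arctan2(*(l-r)[1::-1]))
for p in[(75,224),(317,210),(390,475),(275,535)]: print(atz(c,q(*p),.023))
E
```

```text
[0.41649949 0.36445915 0.079     ] [0.51203072 0.35457492 0.073     ] 0.09622843784344756 [0.46426511 0.35951704 0.076     ] -0.10309908642170162
[0.41134406 0.34063479 0.02      ] [0.41575264 0.38846518 0.02      ] 0.04803313341919438 [0.41354835 0.36454999 0.02      ] -1.662707682730398
[0.52270094 0.04617473 0.023     ]
[0.52434667 0.12565722 0.023     ]
[0.62331115 0.12320748 0.023     ]
[0.64467885 0.07614955 0.023     ]
```

```bash
python3 - <<'E'
from station import robot
from h import *
Y=-.097+np.pi
robot.servo_line([.4635,.3595,.12],ori(Y),v=.15)
print(robot.servo_line([.4635,.3595,.057],v=.08,force_limit=8))
robot.command_gripper(.0,70)
o=robot.get_obs();print(o["clock"],o["ee_pos"],o["finger_gap"],o["wrist_force"])
robot.servo_line([.4635,.3595,.16],v=.1)
o=robot.get_obs();print(o["clock"],o["ee_pos"],o["finger_gap"],o["wrist_force"],o["ft_torque"])
cv2.imwrite("pics/s2.png",robot.camera("scene")[:,:,::-1])
cv2.imwrite("pics/w2.png",robot.camera("wrist")[:,:,::-1])
E
```

```text
False
6.4167 [0.46356722 0.35935965 0.05740418] 0.015767034942038648 [-1.11681809 -1.55666795  3.95238065]
7.6 [0.4628164  0.35915184 0.15912971] 0.015943703687063646 [-1.31892253  0.23717944 -8.18623108] [-0.01286497 -0.0390448   0.00575319]
```

View pics/s2.png

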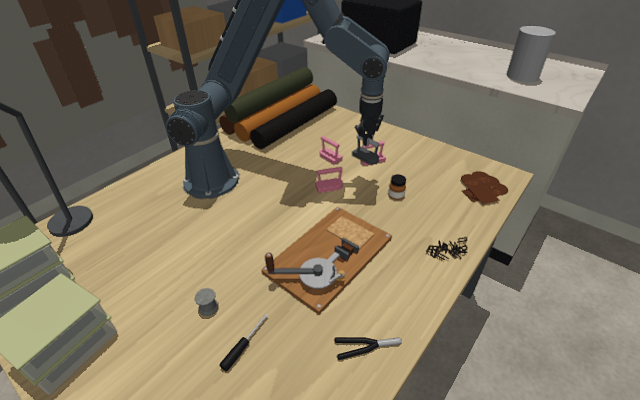

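View pics/w2.png

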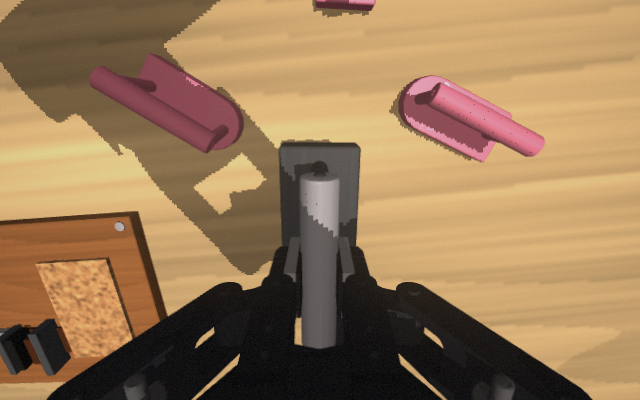

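```bash
python3 - <<'E'
from station import robot
from h import *
Y=-.02+np.pi
robot.servo_line([.588,.083,.16],ori(Y),v=.15)
robot.servo_line([.588,.083,.11],v=.1)
robot.hold(.2)
c=robot.get_calibration("wrist");o=robot.get_obs();im=robot.camera("wrist")[:,:,::-1];print(o["clock"],o["ee_pos"],o["wrist_force"])
import pickle;pickle.dump(c,open("w3.pkl","wb"))
cv2.imwrite("pics/w3.png",im)
cv2.imwrite("pics/d3.png",robot.camera("side")[:,:,::-1])
cv2.imwrite("pics/s3.png",robot.camera("scene")[:,:,::-1])
E
python3 - <<'E'
from h import *
crop(cv2.imread("pics/d3.png"),200,100,400,260,4,"pics/d3c.png");crop(cv2.imread("pics/s3.png"),250,150,410,310,3.7,"pics/s3c.png")
E
```

```text
10.725 [0.58872552 0.08298343 0.11090025] [-0.5015554  -0.293534   -7.90184605]
```

View pics/w3.png

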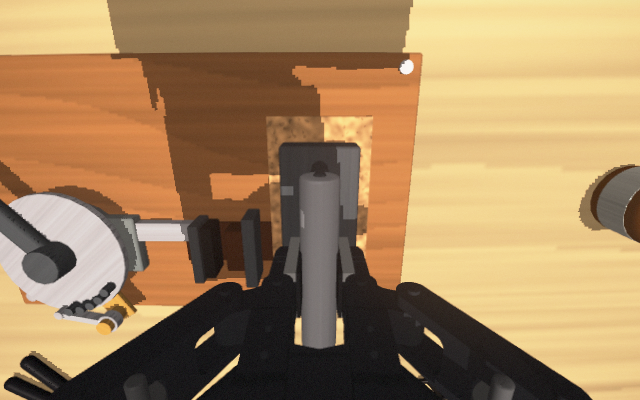

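View pics/d3c.png

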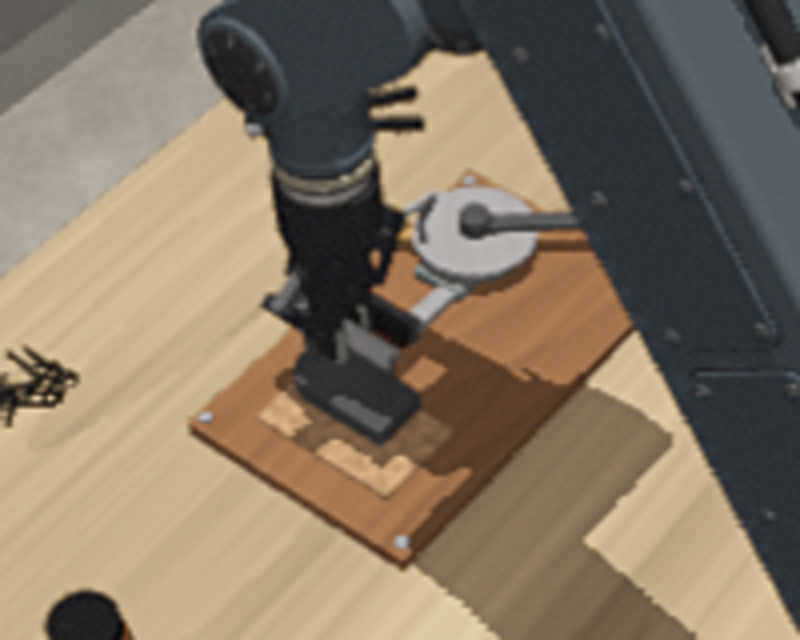

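View pics/s3c.png

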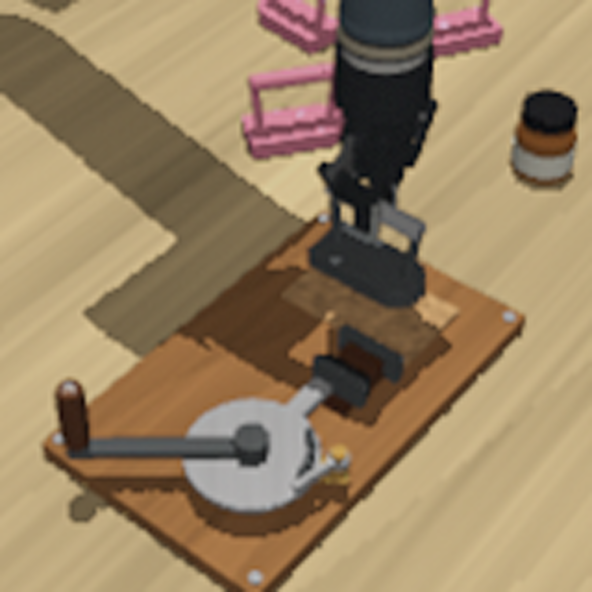

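```bash
python3 - <<'E'
from h import *
import pickle
c=pickle.load(open("w3.pkl","rb"))
a,b=atz(c,(267,116.5),.023),atz(c,(373,117),.023)
e,f=atz(c,(279.5,146),.0735),atz(c,(359.5,146),.0735)
for p,q,L in((a,b,.065),(e,f,.05)):
    m=(p+q)/2;y=np.arctan2(*(q-p)[1::-1])-np.pi/2;print(p,q,np.linalg.norm(q-p),"yaw",y,"ctr",m[:2]+L*np.array([np.cos(y),np.sin(y)]))
print(atz(c,(406,66),.018))
E
```

```text
[0.52284094 0.04582284 0.023     ] [0.52481927 0.12505037 0.023     ] 0.07925222546861706 yaw -0.024965024236503597 ctr [0.58880985 0.08381405]
[0.5372928  0.06067738 0.0735    ] [0.53826967 0.1087301  0.0735    ] 0.048062644390988125 yaw -0.020326439675663055 ctr [0.5877709  0.08368749]
[0.48932368 0.14882757 0.018     ]
```

```bash
python3 - <<'E'
from station import robot
from h import *
robot.servo_line([.5885,.0833,.088],v=.08)
print(robot.servo_line([.5885,.0833,.074],v=.02,force_limit=4))
o=robot.get_obs();print(o["clock"],o["ee_pos"],o["wrist_force"])
robot.command_gripper(.03,20); robot.command_gripper(.075)
o=robot.get_obs();print(o["clock"],o["ee_pos"],o["wrist_force"],o["finger_gap"])
p=o["ee_pos"].copy()
robot.servo_line([p[0],p[1],.17],v=.12)
c=robot.get_calibration("wrist");im=robot.camera("wrist")[:,:,::-1];cv2.imwrite("pics/w4.png",im)
import pickle;pickle.dump(c,open("w4.pkl","wb"))
print(robot.get_obs()["clock"])
E
```

```text
True
11.775 [0.58890428 0.08332984 0.08040528] [-0.24564403  0.41405006  4.65271684]
12.5667 [0.58635456 0.08345006 0.07784385] [-0.51536398  0.40547628  0.33103103] 0.07460796179530636
13.5333
```

View pics/w4.png

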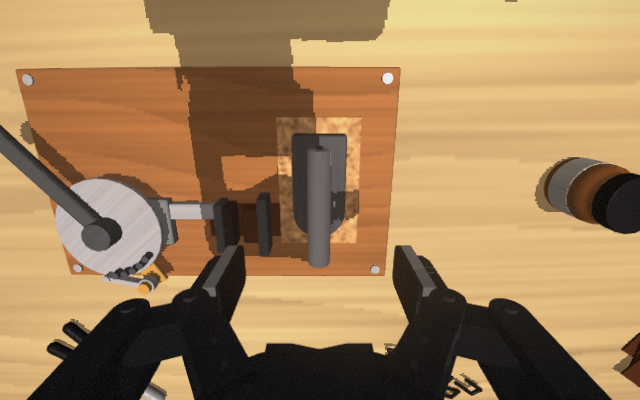

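```bash
python3 - <<'E'
from h import *
import pickle
c=pickle.load(open("w4.pkl","rb"));im=cv2.imread("pics/w4.png")
def rep(n,p,q,z,L):
    p,q=atz(c,p,z),atz(c,q,z);m=(p+q)/2;y=np.arctan2(*(q-p)[1::-1])-np.pi/2;print(n,np.linalg.norm(q-p),"yaw",y,"ctr",m[:2]+L*np.array([np.cos(y),np.sin(y)]))
rep("pad",(277.5,118),(362,118),.023,.065)
rep("iron",(291.5,135.5),(346.5,136),.043,.05)
print([atz(c,p,.018) for p in((27.5,79),(388,78),(78,267),(375,269))])
print("pivot",atz(c,(101,234),.067))
crop(im,0,120,200,300,4,"pics/w4c.png")
E
```

```text
pad 0.07942573588132225 yaw -0.020513308414816134 ctr [0.58935908 0.08450518]
iron 0.04893993031586681 yaw -0.029510408122964016 ctr [0.58857248 0.08337111]
[array([ 0.48178927, -0.18832366,  0.018     ]), array([0.48996404, 0.14948735, 0.018     ]), array([ 0.68227463, -0.19209496,  0.018     ]), array([0.69035763, 0.14459526, 0.018     ])]
pivot [ 0.61944358 -0.11504457  0.067     ]
```

View pics/w4c.png

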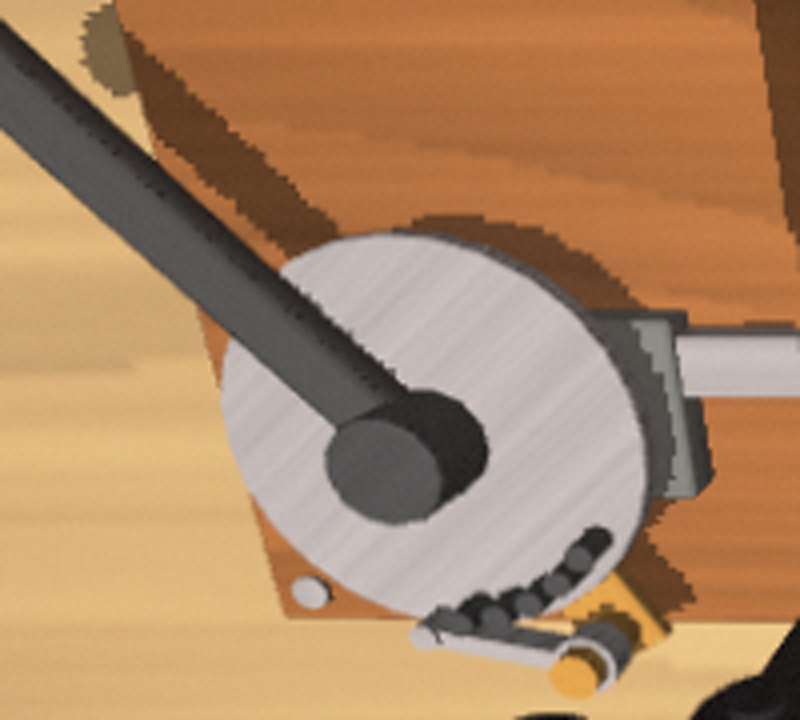

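```bash
python3 - <<'E'
from station import robot
from h import *
R=ori(.29)
robot.servo_line([.57,.0,.22],v=.25)
robot.move_to([.523,-.205,.20],R)
robot.hold(.2)
c=robot.get_calibration("wrist");im=robot.camera("wrist")[:,:,::-1];cv2.imwrite("pics/w5.png",im)
o=robot.get_obs();print(o["clock"],o["ee_pos"],o["wrist_force"],np.round(o["joint_positions"],2))
print(proj(c,[[.523,-.205,.12],[.523,-.205,.058]]))
import pickle;pickle.dump(c,open("w5.pkl","wb"))
for th in np.arange(-2.455,-3.5,-.2):
    print(robot.solve_ik([.6237+.13*np.cos(th),-.1226+.13*np.sin(th),.078],R) is not None)
cv2.imwrite("pics/s5.png",robot.camera("scene")[:,:,::-1])
E
```

```text
16.425 [ 0.52305426 -0.20483939  0.20003286] [ 0.30090812  0.15574113 -0.83959079] [-0.57  0.48  1.63  0.    1.03  0.71]
[[319.47082878 202.06157829]
 [319.27597832 181.11337022]]
True
True
True
True
True
True
```

View pics/w5.png

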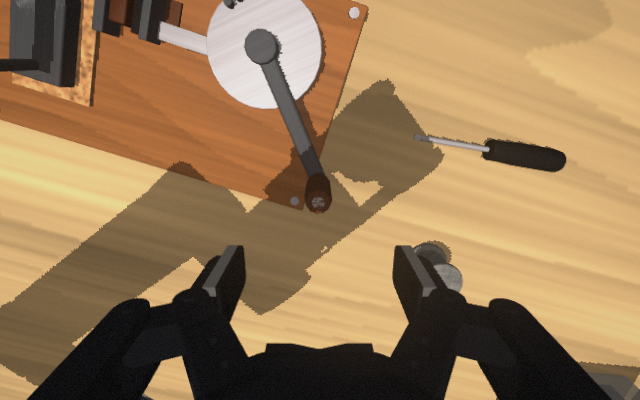

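View pics/s5.png

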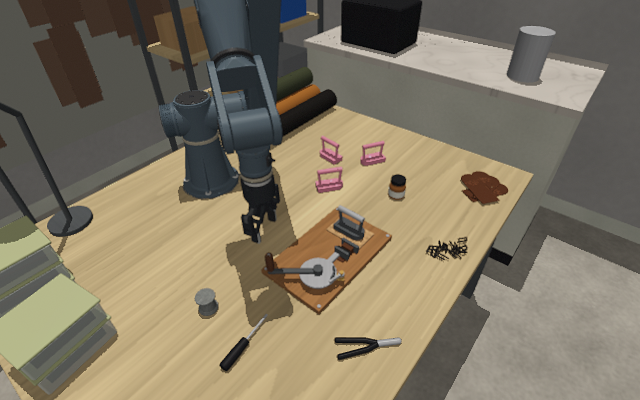

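```bash
python3 - <<'E'
from station import robot
from h import *
robot.servo_line([.5231,-.205,.13],v=.2)
print(robot.servo_line([.5231,-.205,.076],v=.08,force_limit=8))
robot.hold(.2);o=robot.get_obs();print(o["clock"],o["ee_pos"],o["wrist_force"])
robot.command_gripper(0,60)
robot.hold(.2);o=robot.get_obs();print(o["clock"],o["ee_pos"],o["wrist_force"],o["finger_gap"])
# test short move: 1 mm clockwise
th=-2.4548-.008
t=o["clock"]
robot.servo_line([.6237+.13*np.cos(th),-.1226+.13*np.sin(th),.076],ori(.29),v=.02)
o=robot.get_obs();print(o["clock"]-t,o["ee_pos"],o["wrist_force"],o["finger_gap"])
E
```

```text
False
18.0 [ 0.5234685  -0.20521628  0.07657039] [-1.04095919 -1.10665407 -0.21940564]
18.7333 [ 0.52280932 -0.2042545   0.07629048] [-0.50363997  3.88664743  5.37722187] 0.021436207001586615
0.25 [ 0.52280945 -0.204229    0.07633347] [1.01537548 3.42162984 5.2557834 ] 0.021174075582197232
```

```bash
cat > sw.py <<'E'
import sys
from station import robot
from h import *
PV=np.array([.6237,-.1226]);T0=-2.4548
B=np.array([-.5,-.5])
def ang(p): return T0-np.arctan2(*(p[:2]-PV)[::-1])if False else (T0-np.arctan2(p[1]-PV[1],p[0]-PV[0]))%(2*np.pi)
def sweep(a,b,st,v=.02,stop=None):
    n=max(1,int(round((b-a)/st)))
    for tr in np.linspace(a,b,n+1)[1:]:
        th=T0-tr
        robot.servo_line([PV[0]+.13*np.cos(th),PV[1]+.13*np.sin(th),.076],ori(.29),v=v)
        o=robot.get_obs();p=o["ee_pos"];x=ang(p); x=x-2*np.pi if x>5 else x
        f=o["wrist_force"][:2]-B;th=T0-x
        ft=-f@np.array([np.sin(th),-np.cos(th)]);fr=f@np.array([np.cos(th),np.sin(th)])
        print(f"{o['clock']:.2f} cmd {tr:.3f} ang {x:.3f} r {np.linalg.norm(p[:2]-PV)*1e3:.1f} Ft {ft:.2f} Fr {fr:.2f} gap {o['finger_gap']*1e3:.1f}")
if __name__=="__main__": sweep(*map(float,sys.argv[1:4]))
E
python3 sw.py .008 .26 .012
```

```text
19.23 cmd 0.020 ang 0.007 r 129.7 Ft 1.49 Fr -1.24 gap 21.4
19.48 cmd 0.032 ang 0.008 r 129.7 Ft 5.83 Fr -1.36 gap 21.4
19.73 cmd 0.044 ang 0.013 r 129.7 Ft 6.98 Fr -0.04 gap 21.4
19.98 cmd 0.056 ang 0.025 r 129.7 Ft 7.86 Fr -0.19 gap 21.7
20.23 cmd 0.068 ang 0.037 r 129.6 Ft 6.14 Fr 0.19 gap 21.8
20.48 cmd 0.080 ang 0.049 r 129.6 Ft 7.37 Fr -0.19 gap 21.5
20.73 cmd 0.092 ang 0.061 r 129.6 Ft 8.11 Fr 0.28 gap 21.6
20.98 cmd 0.104 ang 0.073 r 129.6 Ft 7.17 Fr 1.13 gap 21.6
21.23 cmd 0.116 ang 0.085 r 129.6 Ft 7.38 Fr 1.53 gap 21.4
21.48 cmd 0.128 ang 0.097 r 129.6 Ft 6.74 Fr 0.17 gap 21.6
21.73 cmd 0.140 ang 0.109 r 129.6 Ft 6.96 Fr -0.46 gap 21.2
21.98 cmd 0.152 ang 0.121 r 129.6 Ft 7.31 Fr 0.45 gap 21.2
22.23 cmd 0.164 ang 0.130 r 129.6 Ft 8.16 Fr 0.46 gap 21.5
22.48 cmd 0.176 ang 0.139 r 129.5 Ft 8.90 Fr 1.75 gap 21.3
22.73 cmd 0.188 ang 0.149 r 129.5 Ft 8.22 Fr 1.43 gap 21.1
22.98 cmd 0.200 ang 0.157 r 129.5 Ft 10.37 Fr 1.27 gap 21.2
23.23 cmd 0.212 ang 0.171 r 129.5 Ft 10.18 Fr 2.01 gap 21.3
23.48 cmd 0.224 ang 0.180 r 129.5 Ft 11.38 Fr 2.41 gap 21.6
23.73 cmd 0.236 ang 0.188 r 129.5 Ft 12.43 Fr 3.68 gap 21.6
23.98 cmd 0.248 ang 0.208 r 129.6 Ft 8.29 Fr 1.88 gap 21.6
24.23 cmd 0.260 ang 0.221 r 129.6 Ft 9.94 Fr 2.73 gap 21.2
```

```bash
python3 sw.py .26 .50 .012
```

```text
24.48 cmd 0.272 ang 0.231 r 129.5 Ft 10.02 Fr 2.96 gap 21.6
24.73 cmd 0.284 ang 0.253 r 129.6 Ft 6.87 Fr 1.04 gap 21.5
24.98 cmd 0.296 ang 0.267 r 129.6 Ft 7.10 Fr 1.95 gap 21.6
25.23 cmd 0.308 ang 0.286 r 129.6 Ft 5.64 Fr -0.33 gap 21.2
25.48 cmd 0.320 ang 0.296 r 129.6 Ft 5.85 Fr 1.31 gap 21.6
25.73 cmd 0.332 ang 0.309 r 129.6 Ft 6.25 Fr 0.80 gap 21.4
25.98 cmd 0.344 ang 0.319 r 129.5 Ft 6.90 Fr 1.83 gap 21.6
26.23 cmd 0.356 ang 0.329 r 129.5 Ft 7.76 Fr 1.09 gap 21.5
26.48 cmd 0.368 ang 0.340 r 129.5 Ft 8.46 Fr 2.15 gap 21.6
26.73 cmd 0.380 ang 0.351 r 129.5 Ft 7.85 Fr 1.31 gap 21.3
26.98 cmd 0.392 ang 0.361 r 129.5 Ft 8.55 Fr 2.20 gap 20.9
27.23 cmd 0.404 ang 0.370 r 129.5 Ft 10.08 Fr 3.49 gap 21.7
27.48 cmd 0.416 ang 0.382 r 129.4 Ft 10.95 Fr 2.66 gap 21.2
27.73 cmd 0.428 ang 0.391 r 129.4 Ft 11.61 Fr 2.41 gap 21.2
27.98 cmd 0.440 ang 0.400 r 129.4 Ft 12.57 Fr 3.99 gap 21.4
28.23 cmd 0.452 ang 0.417 r 129.5 Ft 10.26 Fr 4.14 gap 21.3
28.48 cmd 0.464 ang 0.430 r 129.5 Ft 11.07 Fr 3.68 gap 21.4
28.73 cmd 0.476 ang 0.439 r 129.5 Ft 12.82 Fr 2.67 gap 21.4
28.98 cmd 0.488 ang 0.461 r 129.6 Ft 6.54 Fr 2.02 gap 21.2
29.23 cmd 0.500 ang 0.475 r 129.6 Ft 7.96 Fr 1.69 gap 21.8
```

```bash
python3 sw.py .50 .716 .012
```

```text
29.48 cmd 0.512 ang 0.493 r 129.6 Ft 5.39 Fr 0.44 gap 21.7
29.73 cmd 0.524 ang 0.506 r 129.6 Ft 6.11 Fr 1.12 gap 21.8
29.98 cmd 0.536 ang 0.516 r 129.5 Ft 7.00 Fr 1.73 gap 21.6
30.23 cmd 0.548 ang 0.528 r 129.5 Ft 7.61 Fr 0.68 gap 21.6
30.48 cmd 0.560 ang 0.539 r 129.5 Ft 6.35 Fr 1.91 gap 21.5
30.73 cmd 0.572 ang 0.549 r 129.5 Ft 8.19 Fr 1.06 gap 21.1
30.98 cmd 0.584 ang 0.560 r 129.5 Ft 9.04 Fr 1.90 gap 21.4
31.23 cmd 0.596 ang 0.571 r 129.5 Ft 9.53 Fr 1.82 gap 21.5
31.48 cmd 0.608 ang 0.582 r 129.4 Ft 9.13 Fr 1.65 gap 21.4
31.73 cmd 0.620 ang 0.592 r 129.4 Ft 10.38 Fr 2.95 gap 21.6
31.98 cmd 0.632 ang 0.604 r 129.5 Ft 9.97 Fr 1.86 gap 21.5
32.23 cmd 0.644 ang 0.614 r 129.4 Ft 12.35 Fr 2.84 gap 21.5
32.48 cmd 0.656 ang 0.623 r 129.4 Ft 12.54 Fr 2.62 gap 21.7
32.73 cmd 0.668 ang 0.640 r 129.5 Ft 10.41 Fr 1.78 gap 21.2
32.98 cmd 0.680 ang 0.652 r 129.5 Ft 10.24 Fr 2.62 gap 21.4
33.23 cmd 0.692 ang 0.662 r 129.5 Ft 12.46 Fr 4.02 gap 21.8
33.48 cmd 0.704 ang 0.682 r 129.6 Ft 7.86 Fr 1.19 gap 21.8
33.73 cmd 0.716 ang 0.696 r 129.6 Ft 7.33 Fr 0.52 gap 21.6
```

```bash
python3 sw.py .716 .758 .0105; python3 - <<'E'
from station import robot
from h import *
from sw import *
robot.hold(.5);o=robot.get_obs();print(o["clock"],ang(o["ee_pos"]),o["wrist_force"],np.abs(o["qvel"]).max())
c=robot.get_calibration("wrist");cv2.imwrite("pics/w6.png",robot.camera("wrist")[:,:,::-1])
import pickle;pickle.dump(c,open("w6.pkl","wb"))
im=robot.camera("scene")[:,:,::-1];cv2.imwrite("pics/s6.png",im);crop(im,190,180,410,370,3.1,"pics/s6c.png")
cv2.imwrite("pics/d6.png",robot.camera("side")[:,:,::-1])
E
```

```text
33.98 cmd 0.726 ang 0.705 r 129.6 Ft 8.92 Fr 0.87 gap 21.3
34.23 cmd 0.737 ang 0.720 r 129.6 Ft 6.08 Fr 0.96 gap 21.3
34.48 cmd 0.748 ang 0.731 r 129.5 Ft 6.06 Fr 0.67 gap 21.4
34.73 cmd 0.758 ang 0.742 r 129.5 Ft 6.78 Fr 0.69 gap 21.3
35.2333 0.7419641718821186 [-1.12557964 -6.35519912  4.44212371] 0.0015960914007531074
```

View pics/w6.png

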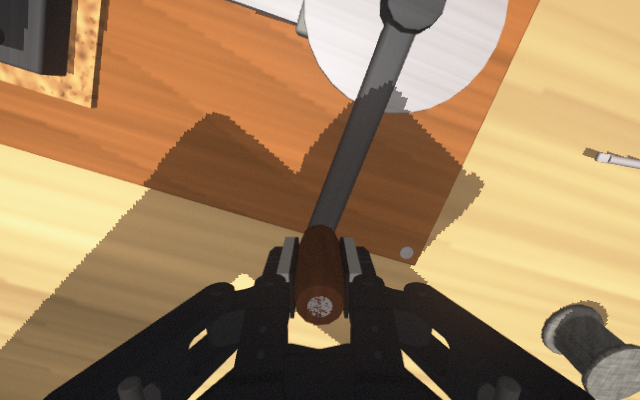

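View pics/s6c.png

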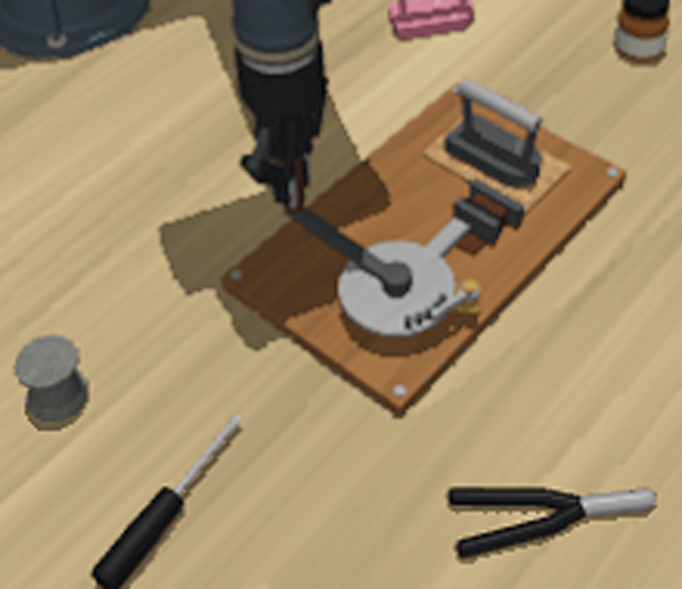

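```bash
python3 - <<'E'
from station import robot
print(robot.sign_off())
E
```

```text
the job is handed in; nothing more can be done
None
```

The iron is set down on the cork pad and let go, and the ratchet lever is held at its third click. I handed the job in at about 35 s of the 72 s allowed. The sign-off gave no verdict.

- **Iron:** I lowered it slowly until it touched at the expected pad height, then opened the fingers. The wrist picture after release put it within about 1.5 mm of the pad centre and 0.01 rad of its line.
- **Lever:** I pinched the grip from above and swung it in small steps. The push rose to about 12.5 N and dropped three times, about 0.21 to 0.22 rad of travel apart. I stopped at 0.742 rad of travel, in the third low spot, where the push was about 6 to 7 N. It stayed still there for 0.5 s.
- **Carrier line not measured:** From where the first click came, I put the lever 0.95 to 0.99 rad clockwise of the carrier's line, inside the 0.89 to 1.11 window. The force showed a small double hump at each click, so where each click falls is uncertain by about 0.04 rad.
- **Bystanders:** In the last scene picture the spool, jar and screwdriver look unmoved. I judged that by eye and did not measure it.

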